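# Ball-dish level check of a parcel turntable base

### The arm

A 7-joint arm with a two-finger parallel gripper is mounted at the origin on a cart in front of the work surface, level with it; the furniture and walls round the work are solid. World frame = base frame: x ahead of the robot, y to its left, z up, the work surface at z = 0. Lengths are in m, angles in rad, forces in N, time in s.
With the tool pointing down it reaches from about 0.4 to 0.9 m from the base axis. Payload 5.5 kg.
Tool frame: the origin (TCP) lies between the finger pads, 19 mm behind the fingertips; this is the grasp point; z points along the fingers, y is the line along which they close (so a half turn about z gives the same grasp; the last joint's range is limited). The gripper opens to 85 mm and grips with 20 to 120 N. Pads are 22 mm wide; open, the fingers measure 114 mm over their backs; the gripper's body (76 mm by 85 mm) begins 54 mm behind the grasp point. The pads swing forward as they close: fully open they stand 13 mm farther back than shut.
Start: joints at [1.517, 0.501, -0.427, 1.55, 0.221, 1.138, -0.21], TCP at [0.203, -0.618, 0.25] pointing down, gripper open.
Joint ranges: [-2.88, 2.88], [-0.31, 2.03], [-1.54, 1.56], [0.2, 2.42], [-1.41, 4.55], [0.19, 2.02], [-2.57, 2.57]. Speed limits (rad/s): [2.57, 2.57, 3.14, 3.14, 3.14, 3.14, 3.14].

### API

Orientations are given as [roll, pitch, yaw] about the fixed x, y, z axes, in that order (R = Rz(yaw) Ry(pitch) Rx(roll)).
In Python, from cell import env, cams gives the robot as it stands. The module is installed in compiled form; this text tells all that it offers.
- The arm moves only by the tool drive_tool, never from a script. Its argument "motion" is a list that holds one entry, the list of rows, each a list of 5 numbers: the shift along the world's x, y, z in units of 25 mm (1.0 is 25 mm), then the turn about the world's z in units of 6 degrees (1.0 is 6 degrees), then the opening, from -1 (shut) to 1 (fully open). A call has exactly 8 rows; each row is the pose to reach, as a shift and turn from the pose commanded when the call began; what a row does not reach only later rows make up. A row lasts 1/8 s, in which the tool goes at most 62.5 mm and 10.7 degrees, less where a joint would pass 70% of its speed; a pose out of reach is approached as far as the arm can. A call with a gripper value outside its range is refused whole. The fingers move at their own pace and stop on an object; the grip force is fixed at half the most. Time passes only in rows, so rows that repeat a pose let the fingers close, or fill a call up. It gives the time, the measured TCP pose, the force, the opening and the grip force at its end, in the units of the state.
- env.get_obs(): the state, without advancing time (a new reading comes with each control period).
- cams.read_camera(name): name is "scene" or "top" or "wrist"; returns the picture (420x560x3 uint8, red, green, blue); there is no depth.
- cams.get_calibration(name): a dict with "camera_matrix" (3x3 intrinsics, pixels), "extrinsics" (4x4, takes a point from camera to world coordinates); the wrist camera has in their place "tool_from_camera" (4x4, takes a point from camera to tool coordinates, whose origin is the TCP and whose axes are the flange's). Camera axes: x right, y up, looking along -z (the intrinsics and any distortion apply to the point x, -y, -z); pixel columns grow to the right and rows downward; lengths in m; the calibration is good to about 2 mm. A picture is of the moment at which its call begins: read the wrist's pose just before it. get_calibration takes no time and is no camera call.
- env.finish_job(): hands the job in; it is judged then, once.
The state is a dict: "time_s": time; "joint_positions": joint angles; "joint_velocities": joint speeds; "joint_efforts": joint torques, N m; "tool_pos": TCP position; "tcp_rot": TCP orientation; "wrist_force": force on the tool from outside, world axes, zero at the start; "ft_torque": the same for the moment, N m; "opening": opening from 0.0 (shut) to 1.0 (fully open); "gripper_force": force on a finger pad.
Only numpy, scipy, OpenCV 4.12 (cv2) and the standard library are available. Lean on these libraries where they do the work, as an engineer would, in place of code of your own. Each camera call takes 0.05 s, during which the arm holds its last target. There are 200 camera calls.

### The job

Check that the bare parcel turntable base stands level: lift the ball dish by its handle, set its hub fully down over the upright spindle with the nose pointing at the low block, then, with the dish staying down on the spindle, slowly turn it a quarter turn counter-clockwise (seen from above) until the nose points at the tall pin. Keep the dish level and the loose ball in its middle all the time without touching the ball, and leave the other things on the table alone. Finish while still holding the dish by its handle, at rest: do not let go at the end, and do not touch the base.

Things in the scene. Friction and masses are not known exactly. Their poses are not given: they have to be found in the camera images.
- dish: Loose aluminium ball dish, 0.3 kg, 126 mm in diameter, 112 mm high with its bail handle. Origin: centre of its underside, z up, x axis towards the nose. It stands on a hub 60 mm in diameter with a blind bore from below, 25 mm in diameter, 30 mm deep. The handle arches over it along its y axis, ending at the rim on both sides.
- grip (a point): Centre of the black grip block of the handle, straight above the dish's middle, 98 mm above the dish's origin. The block is 16 mm wide along the dish's x (close the fingers along this), 44 mm long along y, 28 mm high; its underside is 26 mm above the top of the ball.
- nose (a point): Tip of the small black nose (16 mm wide) at the dish's rim, on its +x axis: 74 mm from the middle, 36 mm above the dish's origin.
- dish_middle (a point): Deepest point of the dish, on its axis, 36 mm above its origin. The conical surface rises 7 degrees from here to a 4 mm lip at 60 mm radius; a tilt of more than 7 degrees or a jerk sends the ball off.
- ball: Loose steel ball, 22 mm in diameter, 44 g, starting in the dish's middle; origin at its underside as built, and it turns with the ball.
- ball_center (a point): Centre of the ball.
- base: Turntable base, fixed: grey round plate 190 mm in diameter, 14 mm thick; upright steel spindle in its centre, 21 mm in diameter for 12 mm above the plate, then tapering over 10 mm to 8 mm. Origin: centre of the plate's underside, z up. With the hub fully down, the dish's origin is 14 mm above this one. A low block and a tall pin stand on the plate's rim; the nose passes 6 mm inside them.
- low_mark (a point): Where, seen from above, the nose tip is when it points at the low block (14x22 mm, top 42 mm above the base's origin, 85 mm from the spindle's axis, at 135 degrees from the base's x axis) with the hub on the spindle: 74 mm from the axis.
- tall_mark (a point): The same for the tall pin (9 mm in diameter, top 79 mm above the base's origin), 90 degrees counter-clockwise from the low block about the spindle.
- marker: Bystander: loose marker pen lying between the places of the dish and the base, 137 mm long, 18 mm thick; origin at the centre of its underside.
- eraser: Bystander: loose eraser lying flat behind, 23x42x13 mm; origin at the centre of its underside.
- staple_box: Bystander: small loose carton at the left, 38x75x24 mm; origin at the centre of its underside.
- tape_measure: Bystander: loose tape measure at the right, 101x34x64 mm; origin at the centre of its underside.
- glue_stick: Bystander: loose glue stick standing upright behind, 26 mm in diameter, 92 mm high; origin at the centre of its underside.

How it is judged:
By the outcome, as a careful person would: the job done as asked, in the order asked, and still so for the second after the job is handed in, while the arm keeps its last pose, push and grip.
It also fails if it takes over 58 s, if anything falls off the work surface, if the arm or the gripper's body presses on something with over 40 N, if the wrist force passes 120 N, or if a joint passes its speed limit or range.

## Working session

There is one attempt and no reset: what is moved stays moved. The work goes in short steps, Python scripts to look and compute and a tool call to move; the robot and the scene stay as the last step left them, time stands still between calls to the robot, and variables do not carry over. Pictures are saved under pics/ and viewed, at most 10 in all, crops included, and the job is handed in when it is done.

Besides the shell and the picture viewer there is one more tool, called after ">>>" as name(argument=value, ...), one argument or row to a line, values as JSON. drive_tool: Moves the arm, as the interface text tells. Its arguments: {"type":"object","properties":{"motion":{"type":"array","items":{"type":"array","items":{"type":"array","items":{"type":"number"}}}}},"required":["motion"]}

```bash
mkdir -p pics; python3 - <<'E'
from cell import env,cams
import cv2,numpy as np
np.set_printoptions(precision=4,suppress=True)
o=env.get_obs();print(o)
for n in("scene","top"):
    im=cams.read_camera(n);cv2.imwrite(f"pics/{n}0.png",im[:,:,::-1]);print(cams.get_calibration(n))
print(cams.get_calibration("wrist"))
E
```

```text
{'time_s': 0.0, 'joint_positions': array([ 1.5172,  0.5019, -0.4268,  1.5515,  0.2208,  1.1383, -0.2103]), 'joint_velocities': array([ 0.001 ,  0.0001, -0.0022, -0.0019,  0.0006,  0.0006,  0.0002]), 'joint_efforts': array([ -0.0006, -56.9522,  -5.8165, -28.0948,   0.0106,   0.0117,
         0.    ]), 'tool_pos': array([ 0.2023, -0.617 ,  0.2489]), 'tcp_rot': array([-3.1396, -0.0001,  0.3169]), 'wrist_force': array([-0.673 ,  0.5038, -0.1466]), 'ft_torque': array([ 0.0015,  0.0338, -0.0055]), 'gripper_force': 0.0, 'opening': 0.9960705533154814}
{'camera_matrix': array([[426.9841,   0.    , 284.2512],
       [  0.    , 426.9841, 218.05  ],
       [  0.    ,   0.    ,   1.    ]]), 'extrinsics': array([[-0.6071,  0.5134, -0.6066, -0.1445],
       [-0.7946, -0.3872,  0.4676,  0.5294],
       [ 0.0052,  0.7659,  0.643 ,  0.7985],
       [ 0.    ,  0.    ,  0.    ,  1.    ]])}
{'camera_matrix': array([[424.6122,   0.    , 274.3538],
       [  0.    , 424.6122, 206.2683],
       [  0.    ,   0.    ,   1.    ]]), 'extrinsics': array([[-0.0126,  0.983 , -0.1833,  0.2875],
       [-0.9996, -0.0167, -0.0211,  0.0111],
       [-0.0238,  0.183 ,  0.9828,  1.3238],
       [ 0.    ,  0.    ,  0.    ,  1.    ]])}
{'camera_matrix': array([[317.1267,   0.    , 280.098 ],
       [  0.    , 317.1267, 212.0504],
       [  0.    ,   0.    ,   1.    ]]), 'tool_from_camera': array([[-0.0013,  0.9446,  0.3283,  0.0859],
       [ 1.    ,  0.0011,  0.0009,  0.0018],
       [ 0.0005,  0.3283, -0.9446, -0.1257],
       [ 0.    ,  0.    ,  0.    ,  1.    ]])}
```

View pics/scene0.png

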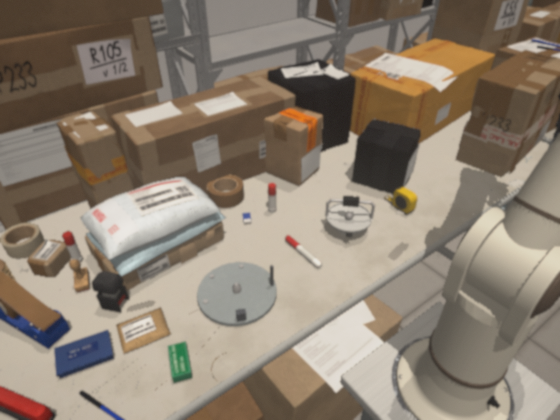

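View pics/top0.png

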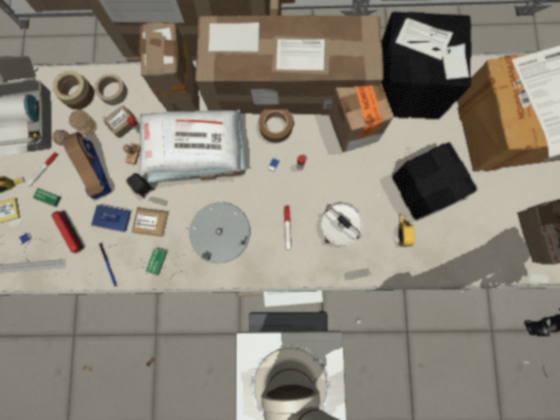

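The scene and top views show the dish with its ball at about (341,224) in the top view, the base at (220,232), its tall pin at (249,208) and its low block at (207,254). I'll zoom in and measure.

```bash
cat > h.py <<'E'
from cell import env,cams
import cv2,numpy as np
np.set_printoptions(precision=4,suppress=True)
def T(n,obs=None):
    c=cams.get_calibration(n)
    if n!="wrist": return c["camera_matrix"],c["extrinsics"]
    from scipy.spatial.transform import Rotation as R
    M=np.eye(4);M[:3,:3]=R.from_euler('xyz',obs["tcp_rot"]).as_matrix();M[:3,3]=obs["tool_pos"]
    return c["camera_matrix"],M@c["tool_from_camera"]
def ray(KE,u,v):
    K,E=KE;d=np.array([(u-K[0,2])/K[0,0],-(v-K[1,2])/K[1,1],-1]);return E[:3,3],E[:3,:3]@d
def onz(KE,u,v,z):
    o,d=ray(KE,u,v);return (o+d*(z-o[2])/d[2])
def proj(KE,p):
    K,E=KE;q=E[:3,:3].T@(np.asarray(p)-E[:3,3]);return K[0,2]+K[0,0]*q[0]/-q[2],K[1,2]-K[1,1]*q[1]/-q[2]
E
python3 - <<'E'
from h import *
t=cv2.imread("pics/top0.png");s=cv2.imread("pics/scene0.png")
a=cv2.resize(t[190:270,180:260],(400,300)[:1]*2 if 0 else (300,300),interpolation=cv2.INTER_CUBIC)
b=cv2.resize(t[190:260,306:376],(300,300),interpolation=cv2.INTER_CUBIC)
c=cv2.resize(s[250:330,190:290],(375,300),interpolation=cv2.INTER_CUBIC)
d=cv2.resize(s[185:245,312:387],(375,300),interpolation=cv2.INTER_CUBIC)
cv2.imwrite("pics/crop1.png",np.vstack([np.hstack([a,c]),np.hstack([b,d])]))
K=T("top")
print("dish rim",onz(K,341,224,.036),"base",onz(K,220,232,.014))
print("pen",onz(K,288,228,.01))
E
```

```text
dish rim [ 0.4692 -0.1639  0.036 ] base [0.4532 0.2095 0.014 ]
pen [ 0.463  -0.0024  0.01  ]
```

View pics/crop1.png

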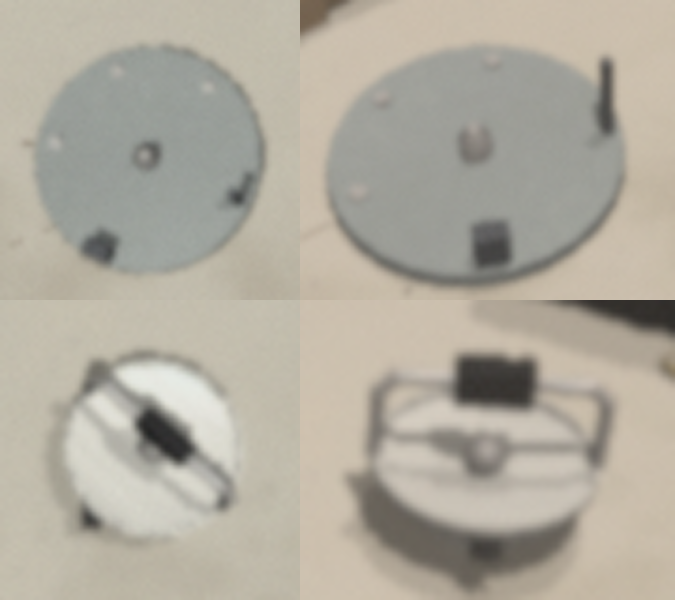

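The crops show the nose at about (327,311) in the top view, so the dish yaw is roughly 140°. The low block lies at about 150° and the tall pin at about -120°. The grasp yaw of 50° leaves room for the quarter turn, so I move above the dish.

>>> drive_tool(
  motion=[
    [[1, 1.8, 0, 0.5, 1], [2.2, 3.8, 0, 1.0, 1], [3.4, 5.8, 0, 1.6, 1], [4.6, 7.8, 0, 2.2, 1], [5.8, 9.8, 0, 2.8, 1], [7, 11.8, 0, 3.4, 1], [8.2, 13.8, 0, 4, 1], [9.2, 15.6, 0, 4.6, 1]],
  ],
)

```text
time_s: 1.1
tool_pos: [0.4332, -0.2255, 0.25]
tcp_rot: [3.141, 0.0, 0.801]
wrist_force: [0.3, -0.5, 0.1]
opening: 1.0
gripper_force: 0.0
```

>>> drive_tool(
  motion=[
    [[0.6, 1.2, 0, 0.4, 1], [1, 2, 0, 0.7, 1], [1.3, 2.4, 0, 0.7, 1], [1.4, 2.6, 0, 0.7, 1], [1.4, 2.6, 0, 0.7, 1], [1.4, 2.6, 0, 0.7, 1], [1.4, 2.6, 0, 0.7, 1], [1.4, 2.6, 0, 0.7, 1]],
  ],
)

```text
time_s: 2.1
tool_pos: [0.4674, -0.1631, 0.25]
tcp_rot: [3.142, 0.0, 0.871]
wrist_force: [-0.1, 0.5, -0.3]
opening: 1.001
gripper_force: 0.0
```

```bash
python3 - <<'E'
from h import *
o=env.get_obs();print(o["time_s"],o["joint_positions"],o["tool_pos"],o["tcp_rot"],o["wrist_force"])
np.save("w1.npy",np.r_[o["tool_pos"],o["tcp_rot"]])
im=cams.read_camera("wrist");cv2.imwrite("pics/w1.png",im[:,:,::-1])
E
```

```text
2.1 [ 0.9621  0.2743 -0.7888  1.9229  0.2256  1.0343 -0.6242] [ 0.4674 -0.1631  0.25  ] [3.1415 0.0001 0.871 ] [-0.1098  0.4547 -0.3478]
```

View pics/w1.png

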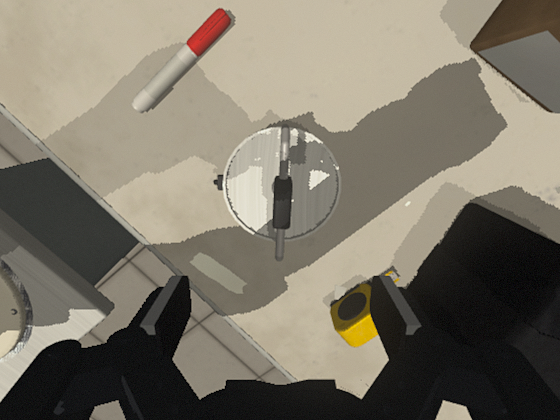

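The wrist view shows the rim centred at about (282,181), the nose tip at (217,182), and the grip block from (283,177) to (283,229). I'll get exact positions.

```bash
python3 - <<'E'
from h import *
w=np.load("w1.npy");o=dict(tool_pos=w[:3],tcp_rot=w[3:]);K=T("wrist",o)
im=cv2.imread("pics/w1.png");g=cv2.cvtColor(im,6)
m=((g<50)*255).astype(np.uint8);m[:100]=0;m[250:]=0;m[:,:190]=0;m[:,350:]=0
n,l,st,c=cv2.connectedComponentsWithStats(m)
for i in range(1,n):
    if st[i,4]>25: print(st[i],c[i])
# block: 
for v,z in((177,.112),(229,.112),(204,.108),(204,.098)): print(v,onz(K,283,v,z))
N=onz(K,216.5,182,.036)
C=onz(K,282,181,.042);print("N",N,"C",C,"yaw",np.degrees(np.arctan2(*(N-C)[1::-1])),np.linalg.norm((N-C)[:2]))
E
```

```text
[273 176  19  53 377] [282.4377 194.5782]
177 [ 0.4866 -0.1471  0.112 ]
229 [ 0.456  -0.1835  0.112 ]
204 [ 0.4703 -0.1665  0.108 ]
204 [ 0.4683 -0.169   0.098 ]
N [ 0.4165 -0.1179  0.036 ] C [ 0.4731 -0.1623  0.042 ] yaw 141.88495890111423 0.07192581451421046
```

>>> drive_tool(
  motion=[
    [[0.1, 0, -0.6, 0, 1], [0.1, 0, -1.4, 0, 1], [0.1, 0, -2.2, 0, 1], [0.1, 0, -2.4, 0, 1], [0.1, 0, -2.4, 0, 1], [0.1, 0, -2.4, 0, 1], [0.1, 0, -2.4, 0, 1], [0.1, 0, -2.4, 0, 1]],
  ],
)

```text
time_s: 3.15
tool_pos: [0.4703, -0.1628, 0.1905]
tcp_rot: [3.141, -0.0, 0.872]
wrist_force: [0.1, 1.2, -0.2]
opening: 1.004
gripper_force: 0.0
```

```bash
python3 - <<'E'
from h import *
o=env.get_obs();print(o["time_s"],o["tool_pos"],o["tcp_rot"])
np.save("w2.npy",np.r_[o["tool_pos"],o["tcp_rot"]])
im=cams.read_camera("wrist")[:,:,::-1];cv2.imwrite("pics/w2.png",im)
cv2.imwrite("pics/w2c.png",cv2.resize(im[100:380,120:440],None,fx=2,fy=2,interpolation=cv2.INTER_CUBIC))
E
```

```text
3.15 [ 0.4703 -0.1628  0.1905] [ 3.1406 -0.0001  0.8717]
```

View pics/w2c.png

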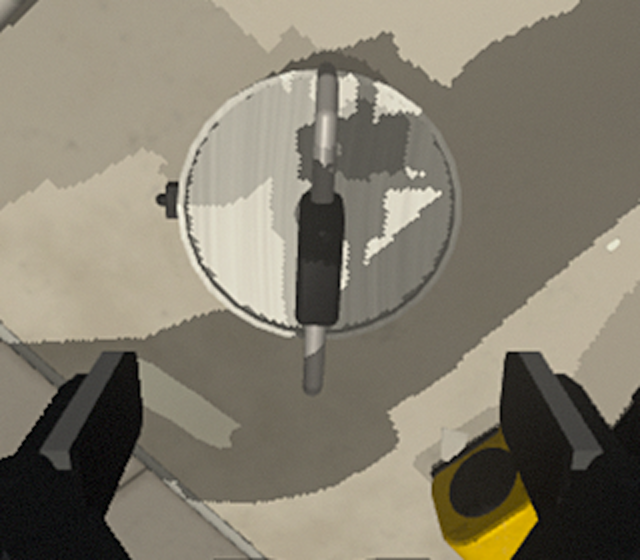

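The close view shows the rim spanning columns 180–460 and rows 70–335 of the crop. The nose tip is at (157,200), the block runs from (322,195) to (317,322), and the handle corner is at (313,390).

```bash
python3 - <<'E'
from h import *
w=np.load("w2.npy");o=dict(tool_pos=w[:3],tcp_rot=w[3:]);K=T("wrist",o)
f=lambda u,v,z:onz(K,120+u/2,100+v/2,z)
an=lambda d:np.degrees(np.arctan2(d[1],d[0]))
ls=[f(180,202,.047),f(460,202,.047),f(320,70,.047),f(320,335,.047)]
C1=(ls[0]+ls[1])/2;C2=(ls[2]+ls[3])/2;print(C1,C2,np.linalg.norm(ls[0]-ls[1]),np.linalg.norm(ls[2]-ls[3]))
N=f(157,200,.036);print("N",N,an(N-C1),an(N-C2),np.linalg.norm(N-C1))
b=f(317,322,.112);cl=f(313,390,.098);t=f(326,70,.047);tp=f(322,195,.084)
print("blk",b,tp,np.linalg.norm((b-tp)[:2]),an(tp-b)+90,"handle",cl,t,an(t-cl)+90,(t+cl)/2)
print("fingers", w)
E
```

```text
[ 0.4729 -0.1628  0.047 ] [ 0.4698 -0.1663  0.047 ] 0.12428894173326244 0.1237318566105569
N [ 0.4138 -0.1161  0.036 ] 141.70985735856414 138.15637669727963 0.07606287052351848
blk [ 0.4558 -0.1813  0.112 ] [ 0.4826 -0.1524  0.084 ] 0.0393868482800361 137.17290271939999 handle [ 0.4301 -0.2091  0.098 ] [ 0.5116 -0.1206  0.047 ] 137.33884317905935 [ 0.4708 -0.1649  0.0725]
fingers [ 0.4703 -0.1628  0.1905  3.1406 -0.0001  0.8717]
```

>>> drive_tool(
  motion=[
    [[0, -0.1, -0.6, -0.4, 1], [0, -0.1, -1.4, -0.4, 1], [0, -0.1, -2.2, -0.4, 1], [0, -0.1, -3.0, -0.4, 1], [0, -0.1, -3.5, -0.4, 1], [0, -0.1, -3.5, -0.4, 0.5], [0, -0.1, -3.5, -0.4, 0], [0, -0.1, -3.5, -0.4, -0.35]],
  ],
)

```text
time_s: 4.2
tool_pos: [0.4706, -0.1653, 0.1033]
tcp_rot: [3.14, -0.0, 0.83]
wrist_force: [-0.2, 0.7, -0.1]
opening: 0.379
gripper_force: 0.0
```

>>> drive_tool(
  motion=[
    [[0, 0, 0, 0, -0.4], [0, 0, 0, 0, -0.4], [0, 0, 0, 0, -0.4], [0, 0, 0, 0, -0.4], [0, 0, 0, 0, -0.4], [0, 0, 0, 0, -0.4], [0, 0, 0, 0, -0.4], [0, 0, 0, 0, -0.4]],
  ],
)

```text
time_s: 5.2
tool_pos: [0.47, -0.1651, 0.1025]
tcp_rot: [3.142, -0.0, 0.83]
wrist_force: [-0.1, 0.3, -0.3]
opening: 0.305
gripper_force: 0.0
```

```bash
python3 - <<'E'
from h import *
o=env.get_obs();print(o["time_s"],o["tool_pos"],o["tcp_rot"],o["wrist_force"])
im=cams.read_camera("wrist")[:,:,::-1];cv2.imwrite("pics/w3.png",im)
E
```

```text
5.2 [ 0.47   -0.1651  0.1025] [ 3.1416 -0.      0.8299] [-0.1323  0.314  -0.3188]
```

View pics/w3.png

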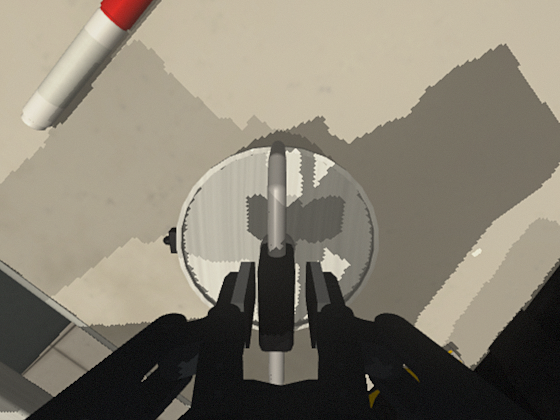

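The pads straddle the block with it centred (column 277.5, pads 280.5), so I shift about 1.5 mm and close gradually.

>>> drive_tool(
  motion=[
    [[-0.05, 0.04, 0, 0, -0.4], [-0.05, 0.04, 0, 0, -0.4], [-0.05, 0.04, 0, 0, -0.5], [-0.05, 0.04, 0, 0, -0.54], [-0.05, 0.04, 0, 0, -0.58], [-0.05, 0.04, 0, 0, -0.62], [-0.05, 0.04, 0, 0, -0.66], [-0.05, 0.04, 0, 0, -0.7]],
  ],
)

```text
time_s: 6.25
tool_pos: [0.4687, -0.1641, 0.1027]
tcp_rot: [3.142, 0.0, 0.83]
wrist_force: [-1.5, 1.2, 3.7]
opening: 0.177
gripper_force: 59.0
```

>>> drive_tool(
  motion=[
    [[0, 0, 0, 0, -0.8], [0, 0, 0, 0, -0.9], [0, 0, 0, 0, -1], [0, 0, 0, 0, -1], [0, 0, 0, 0, -1], [0, 0, 0, 0, -1], [0, 0, 0, 0, -1], [0, 0, 0, 0, -1]],
  ],
)

```text
time_s: 7.25
tool_pos: [0.4687, -0.1641, 0.1026]
tcp_rot: [-3.142, 0.0, 0.83]
wrist_force: [-2.8, 0.6, 4.1]
opening: 0.172
gripper_force: 59.2
```

>>> drive_tool(
  motion=[
    [[0, 0, 0.04, 0, -1], [0, 0, 0.12, 0, -1], [0, 0, 0.25, 0, -1], [0, 0, 0.45, 0, -1], [0, 0, 0.7, 0, -1], [0, 0, 1.0, 0, -1], [0, 0, 1.3, 0, -1], [0, 0, 1.65, 0, -1]],
  ],
)

```text
time_s: 8.25
tool_pos: [0.4688, -0.1641, 0.1444]
tcp_rot: [3.141, -0.0, 0.83]
wrist_force: [-0.5, -0.6, -3.8]
opening: 0.175
gripper_force: 58.6
```

>>> drive_tool(
  motion=[
    [[0, 0, 0.4, 0, -1], [0, 0, 0.8, 0, -1], [0, 0, 1.2, 0, -1], [0, 0, 1.6, 0, -1], [0, 0, 1.9, 0, -1], [0, 0, 2.15, 0, -1], [0, 0, 2.3, 0, -1], [0, 0, 2.35, 0, -1]],
  ],
)

```text
time_s: 9.25
tool_pos: [0.4688, -0.1642, 0.2026]
tcp_rot: [3.141, -0.0, 0.83]
wrist_force: [-0.1, 0.0, -3.4]
opening: 0.173
gripper_force: 58.6
```

```bash
python3 - <<'E'
from h import *
o=env.get_obs();print(o["time_s"],o["tool_pos"],o["tcp_rot"],o["wrist_force"],o["ft_torque"],o["joint_positions"])
im=cams.read_camera("wrist")[:,:,::-1];s=cams.read_camera("scene")[:,:,::-1]
cv2.imwrite("pics/w4.png",np.vstack([im[140:420,100:460],cv2.resize(s[140:240,300:420],(360,300),interpolation=2)]))
# base measurements from first pictures
t=cv2.imread("pics/top0.png");s=cv2.imread("pics/scene0.png")
for n,im,roi,cc in(("top",t,(180,260,190,275),(220,232)),("scene",s,(190,290,255,325),(237,288))):
    K=T(n);h=cv2.cvtColor(im,cv2.COLOR_BGR2HSV)
    print(n,"plate hsv",im[cc[1]-15,cc[0]-10],h[cc[1]-15,cc[0]-10])
    d=im[:,:,2].astype(int)-im[:,:,0]
    m=((d<5)*255).astype(np.uint8);M=np.zeros_like(m);u0,u1,v0,v1=roi;M[v0:v1,u0:u1]=m[v0:v1,u0:u1]
    M=cv2.morphologyEx(M,cv2.MORPH_OPEN,np.ones((3,3)))
    cs,_=cv2.findContours(M,0,1);c=max(cs,key=cv2.contourArea);c=cv2.convexHull(c)
    P=np.array([onz(K,u,v,.014)[:2] for u,v in c[:,0]]).astype(np.float32)
    print("circle",cv2.minEnclosingCircle(P),"ell",cv2.fitEllipse(P*1000))
    g=im.max(2);D=((g<75)*255).astype(np.uint8);D[:v0]=0;D[v1:]=0;D[:,:u0]=0;D[:,u1:]=0
    k,l,st,ce=cv2.connectedComponentsWithStats(D)
    for i in range(1,k):
        if st[i,4]>5: print(st[i],ce[i],"z.04",onz(K,*ce[i],.035))
E
```

```text
9.25 [ 0.4688 -0.1642  0.2026] [ 3.1415 -0.0001  0.83  ] [-0.1479  0.0412 -3.362 ] [-0.0179  0.0145  0.0429] [ 0.9214  0.3416 -0.7552  1.9674  0.2881  0.941  -0.7179]
top plate hsv [152 157 152] [ 60   8 157]
circle ((0.45480653643608093, 0.2116328328847885), 0.09293953329324722) ell ((454.14324951171875, 211.81776428222656), (183.50711059570312, 184.58364868164062), 0.32070818543434143)
scene plate hsv [153 159 158] [ 35  10 159]
circle ((0.388001948595047, 0.24295607209205627), 0.02159690298140049) ell ((386.98583984375, 241.3249053955078), (32.464290618896484, 45.42225646972656), 66.30877685546875)
[238 315   7   5  29] [240.8621 317.    ] z.04 [0.3663 0.2531 0.035 ]
```

View pics/w4.png

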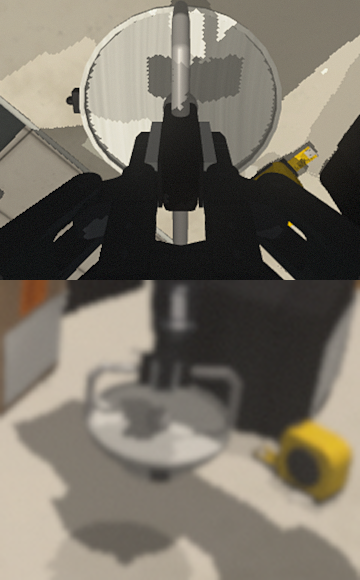

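The dish is lifted and level (3.4 N), with the ball shadow visible in it. I carry it slowly to a viewing point short of the base.

>>> drive_tool(
  motion=[
    [[0, 0.05, 0, 0, -1], [-0.01, 0.15, 0, 0, -1], [-0.02, 0.3, 0, 0, -1], [-0.03, 0.5, 0, 0, -1], [-0.05, 0.75, 0, 0, -1], [-0.07, 1.05, 0, 0, -1], [-0.09, 1.4, 0, 0, -1], [-0.11, 1.8, 0, 0, -1]],
  ],
)

```text
time_s: 10.35
tool_pos: [0.466, -0.1184, 0.2025]
tcp_rot: [3.142, -0.0, 0.83]
wrist_force: [-0.2, -0.4, -4.3]
opening: 0.183
gripper_force: 58.5
```

>>> drive_tool(
  motion=[
    [[-0.02, 0.4, 0, 0, -1], [-0.05, 0.8, 0, 0, -1], [-0.07, 1.2, 0, 0, -1], [-0.1, 1.6, 0, 0, -1], [-0.12, 2.0, 0, 0, -1], [-0.15, 2.4, 0, 0, -1], [-0.17, 2.8, 0, 0, -1], [-0.2, 3.2, 0, 0, -1]],
  ],
)

```text
time_s: 11.35
tool_pos: [0.461, -0.0385, 0.2025]
tcp_rot: [3.142, -0.0, 0.83]
wrist_force: [0.1, -0.2, -4.1]
opening: 0.178
gripper_force: 58.6
```

>>> drive_tool(
  motion=[
    [[-0.02, 0.4, 0, 0, -1], [-0.05, 0.8, 0, 0, -1], [-0.07, 1.18, 0, 0, -1], [-0.1, 1.52, 0, 0, -1], [-0.12, 1.82, 0, 0, -1], [-0.14, 2.08, 0, 0, -1], [-0.16, 2.3, 0, 0, -1], [-0.17, 2.48, 0, 0, -1]],
  ],
)

```text
time_s: 12.35
tool_pos: [0.4568, 0.0231, 0.2025]
tcp_rot: [3.142, -0.0, 0.83]
wrist_force: [-0.2, -0.2, -3.7]
opening: 0.176
gripper_force: 58.6
```

>>> drive_tool(
  motion=[
    [[0, 0.14, 0, 0, -1], [0, 0.24, 0, 0, -1], [0, 0.31, 0, 0, -1], [0, 0.35, 0, 0, -1], [0, 0.36, 0, 0, -1], [0, 0.36, 0, 0, -1], [0, 0.36, 0, 0, -1], [0, 0.36, 0, 0, -1]],
  ],
)

```text
time_s: 13.35
tool_pos: [0.4568, 0.0318, 0.2025]
tcp_rot: [-3.142, -0.0, 0.83]
wrist_force: [0.3, 0.3, -4.1]
opening: 0.177
gripper_force: 58.6
```

```bash
python3 - <<'E'
from h import *
o=env.get_obs();print(o["time_s"],o["tool_pos"],o["tcp_rot"],o["wrist_force"],o["ft_torque"],o["joint_positions"])
np.save("w5.npy",np.r_[o["tool_pos"],o["tcp_rot"]])
im=cams.read_camera("wrist")[:,:,::-1];cv2.imwrite("pics/w5.png",im)
E
```

```text
13.35 [0.4568 0.0318 0.2025] [-3.1416 -0.      0.8298] [ 0.3453  0.3166 -4.1052] [-0.0199 -0.0309 -0.0133] [ 0.6216  0.2854 -0.8539  2.0522  0.2706  0.917  -1.12  ]
```

View pics/w5.png

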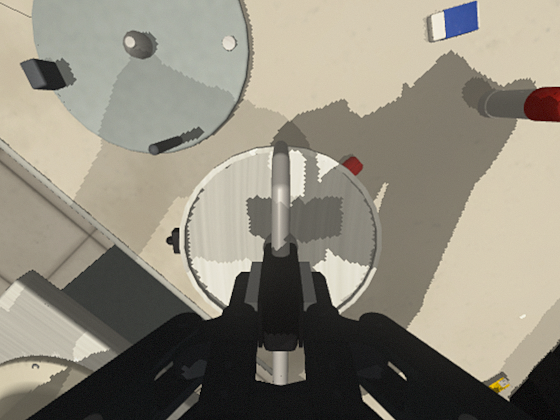

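The wrist view shows the spindle tip at about (130,42), its foot at (141,44), the pin top at about (153,149), and the block at about (40,74). I'll refine these numerically.

```bash
python3 - <<'E'
from h import *
from scipy.optimize import least_squares
w=np.load("w5.npy");o=dict(tool_pos=w[:3],tcp_rot=w[3:]);K=T("wrist",o)
im=cv2.imread("pics/w5.png");g=im.max(2).astype(int)
d=im[:,:,2].astype(int)-im[:,:,0]
# plate edge points: cast radial rays in plane z=.014 from rough centre, find last bluish-grey pixel
c0=onz(K,141,44,.014)[:2];print("foot",c0,"tip",onz(K,130,42,.036))
c=np.array([.454,.2118]);P=[]
for a in np.radians(np.arange(0,360,3)):
    prev=None
    for r in np.arange(.08,.106,.0003):
        u,v=proj(K,[*(c+r*np.array([np.cos(a),np.sin(a)])),.014])
        if not(1<u<558 and 1<v<418):break
        x=d[int(round(v)),int(round(u))]
        if prev is not None and prev<8<=x and g[int(round(v)),int(round(u))]>120:P.append(c+r*np.array([np.cos(a),np.sin(a)]));break
        prev=x
P=np.array(P);f=least_squares(lambda q:np.hypot(*(P-q[:2]).T)-q[2],[*c,.095],loss="soft_l1",f_scale=.001);print("plate",f.x,len(P),np.median(abs(f.fun)))
D=((g<70)*255).astype(np.uint8)
n,l,st,ce=cv2.connectedComponentsWithStats(D[:165,:240])
C=f.x[:2]
for i in range(1,n):
    if st[i,4]>15: print(st[i],ce[i])
for nm,u,v,z in(("pin",153,149,.079),("blk",38,72,.042)):
    q=onz(K,u,v,z)[:2];print(nm,q,np.hypot(*(q-C)),np.degrees(np.arctan2(*(q-C)[::-1])))
cv2.imwrite("pics/c5.png",cv2.resize(im[0:170,10:250],None,fx=3.3,fy=3.3,interpolation=2))
E
```

```text
foot [0.4575 0.2121] tip [0.456  0.2108 0.036 ]
plate [0.451  0.2075 0.0856] 69 0.0030749305629049623
[ 32  59  34  31 596] [49.7752 74.9027]
[153 136  31  18 255] [168.1451 143.7255]
pin [0.4192 0.1344] 0.07972624718423517 -113.49690659989334
blk [0.3835 0.2459] 0.07766799200078857 150.36103130626609
```

View pics/c5.png

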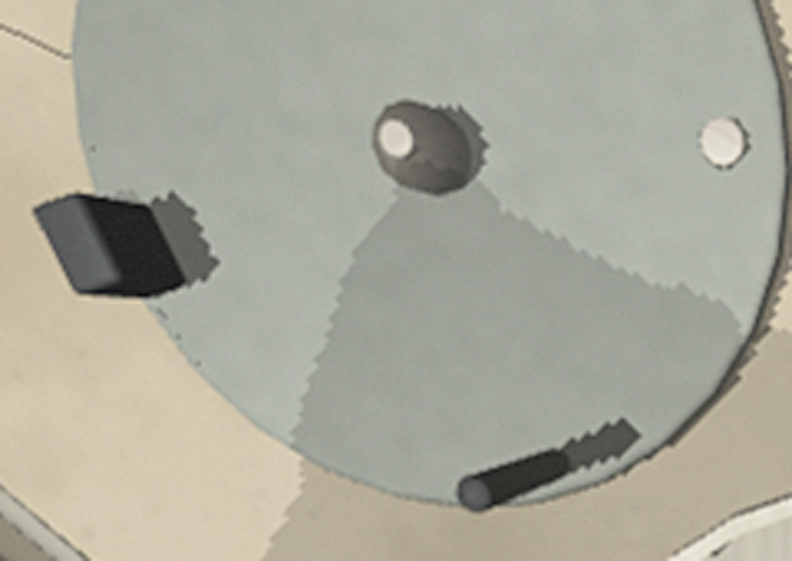

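The crop shows the tip at (396,138), the centre of the block's top face at (79,243), the pin top at (474,493), and plate edge points at (75,60), (150,300), (295,445), (480,503) and (783,200).

```bash
python3 - <<'E'
from h import *
from scipy.optimize import least_squares
w=np.load("w5.npy");o=dict(tool_pos=w[:3],tcp_rot=w[3:]);K=T("wrist",o)
f=lambda u,v,z:onz(K,10+(u+.5)/3.3-.5,(v+.5)/3.3-.5,z)[:2]
C=f(396,138,.036);print("tip",C)
P=np.array([f(*p,.014) for p in((75,60),(96,180),(160,310),(295,445),(400,492),(480,503),(760,20),(783,120),(783,200))])
q=least_squares(lambda q:np.hypot(*(P-q).T)-.095,C);print("plate",q.x,q.fun)
for nm,p in(("pin",f(474,493,.079)),("blk",f(79,243,.042))):
  for c in(C,q.x): e=p-c;print(nm,p,np.hypot(*e),np.degrees(np.arctan2(e[1],e[0])))
# dish pose in hand, from rim/nose in the same picture
z=.2025-.1026
N=onz(K,168,240,z+.036);L=onz(K,180,235,z+.047);R=onz(K,381,235,z+.047);F=onz(K,280,146,z+.047)
print(N,(L+R)/2,np.linalg.norm(L-R),F,np.linalg.norm(F[:2]-w[:2]),w)
print("handle dir foot-TCP",np.degrees(np.arctan2(*(F[:2]-w[:2])[::-1])))
E
```

```text
tip [0.4561 0.2112]
plate [0.4581 0.2119] [-0.0012 -0.0014 -0.0018 -0.0006  0.0002  0.0004 -0.002  -0.0013 -0.0012]
pin [0.4194 0.1342] 0.08533941530862406 -115.49970336464936
pin [0.4194 0.1342] 0.08681483235855064 -116.48023339496135
blk [0.38   0.2478] 0.08447279312068226 154.33187491239389
blk [0.38   0.2478] 0.08596663725175244 155.30970459802444
[0.4024 0.0795 0.1359] [0.463  0.0353 0.1469] 0.12479591319629454 [0.4996 0.0757 0.1469] 0.06136315178777976 [ 0.4568  0.0318  0.2025 -3.1416 -0.      0.8298]
handle dir foot-TCP 45.717701440617766
```

Everything agrees: the spindle is at about (0.4543, 0.2123) after removing a 2 mm lateral camera bias seen on the held dish and in the top view. The low direction is 154.4°, so I need about +16.5° of turn. Carrying on.

>>> drive_tool(
  motion=[
    [[0, 0.05, 0, 0.05, -1], [0, 0.15, 0, 0.1, -1], [0, 0.3, 0, 0.2, -1], [-0.01, 0.5, 0, 0.3, -1], [-0.01, 0.75, 0, 0.45, -1], [-0.02, 1.05, 0, 0.6, -1], [-0.02, 1.4, 0, 0.75, -1], [-0.02, 1.8, 0, 0.9, -1]],
  ],
)

```text
time_s: 14.4
tool_pos: [0.4563, 0.0776, 0.2025]
tcp_rot: [-3.142, -0.0, 0.925]
wrist_force: [-0.8, -0.0, -2.8]
opening: 0.176
gripper_force: 58.6
```

>>> drive_tool(
  motion=[
    [[0, 0.4, 0, 0.15, -1], [-0.01, 0.8, 0, 0.3, -1], [-0.01, 1.2, 0, 0.45, -1], [-0.02, 1.6, 0, 0.6, -1], [-0.02, 2.0, 0, 0.75, -1], [-0.03, 2.4, 0, 0.9, -1], [-0.03, 2.8, 0, 1.05, -1], [-0.04, 3.2, 0, 1.2, -1]],
  ],
)

```text
time_s: 15.4
tool_pos: [0.4553, 0.1575, 0.2025]
tcp_rot: [3.142, -0.0, 1.051]
wrist_force: [0.0, 1.0, -3.8]
opening: 0.179
gripper_force: 58.6
```

>>> drive_tool(
  motion=[
    [[0, 0.4, 0, 0.15, -1], [-0.01, 0.77, 0, 0.3, -1], [-0.01, 1.11, 0, 0.4, -1], [-0.02, 1.41, 0, 0.5, -1], [-0.02, 1.67, 0, 0.57, -1], [-0.03, 1.89, 0, 0.62, -1], [-0.03, 2.05, 0, 0.64, -1], [-0.03, 2.15, 0, 0.65, -1]],
  ],
)

```text
time_s: 16.4
tool_pos: [0.4545, 0.2108, 0.2025]
tcp_rot: [-3.142, -0.0, 1.118]
wrist_force: [-0.6, -0.4, -3.3]
opening: 0.177
gripper_force: 58.6
```

>>> drive_tool(
  motion=[
    [[0, 0.05, -0.05, 0, -1], [0, 0.07, -0.15, 0, -1], [0, 0.07, -0.3, 0, -1], [0, 0.07, -0.5, 0, -1], [0, 0.07, -0.7, 0, -1], [0, 0.07, -0.85, 0, -1], [0, 0.07, -0.95, 0, -1], [0, 0.07, -1.0, 0, -1]],
  ],
)

```text
time_s: 17.4
tool_pos: [0.4545, 0.2124, 0.1773]
tcp_rot: [-3.141, 0.0, 1.118]
wrist_force: [-0.1, 0.8, -3.7]
opening: 0.17
gripper_force: 58.6
```

```bash
python3 - <<'E'
from h import *
o=env.get_obs();print(o["time_s"],o["tool_pos"],np.degrees(o["tcp_rot"]),o["wrist_force"],o["ft_torque"],o["joint_positions"])
w=cams.read_camera("wrist")[:,:,::-1];s=cams.read_camera("scene")[:,:,::-1];t=cams.read_camera("top")[:,:,::-1]
f=lambda i,y,x,h,b:cv2.resize(i[y:y+h,x:x+b],(400,300),interpolation=2)
cv2.imwrite("pics/p6.png",np.vstack([np.hstack([f(w,60,40,330,440),f(s,220,180,90,120)]),np.hstack([f(t,180,160,90,120),f(s,140,140,180,240)])]))
E
```

```text
17.4 [0.4545 0.2124 0.1773] [-179.991     0.0025   64.0565] [-0.0658  0.8381 -3.6644] [-0.0028 -0.0002  0.0043] [ 0.2453  0.4406 -0.8982  1.9744  0.4298  0.9279 -1.3246]
```

View pics/p6.png

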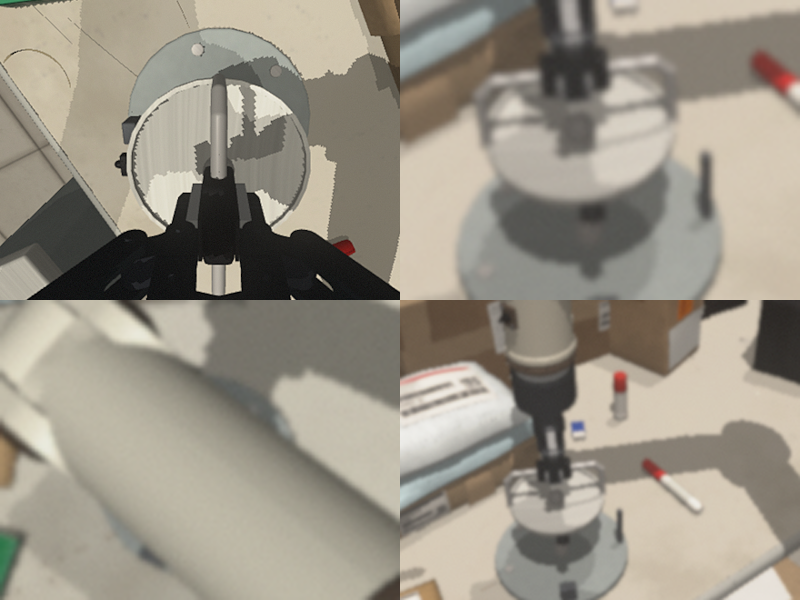

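The wrist view shows the dish centred over the plate with the nose (left) by the low block; the scene view agrees. I go down slowly, watching the force.

>>> drive_tool(
  motion=[
    [[0, 0, -0.08, 0, -1], [0, 0, -0.25, 0, -1], [0, 0, -0.5, 0, -1], [0, 0, -0.8, 0, -1], [0, 0, -1.1, 0, -1], [0, 0, -1.35, 0, -1], [0, 0, -1.5, 0, -1], [0, 0, -1.6, 0, -1]],
  ],
)

```text
time_s: 18.55
tool_pos: [0.4545, 0.2124, 0.1373]
tcp_rot: [-3.142, -0.0, 1.118]
wrist_force: [-0.6, 0.4, -3.4]
opening: 0.174
gripper_force: 58.5
```

>>> drive_tool(
  motion=[
    [[0, 0, -0.08, 0, -1], [0, 0, -0.15, 0, -1], [0, 0, -0.22, 0, -1], [0, 0, -0.3, 0, -1], [0, 0, -0.36, 0, -1], [0, 0, -0.4, 0, -1], [0, 0, -0.4, 0, -1], [0, 0, -0.4, 0, -1]],
  ],
)

```text
time_s: 19.55
tool_pos: [0.4546, 0.2124, 0.1276]
tcp_rot: [3.142, -0.0, 1.118]
wrist_force: [-0.1, -0.8, -3.8]
opening: 0.177
gripper_force: 58.5
```

>>> drive_tool(
  motion=[
    [[0, 0, -0.05, 0, -1], [0, 0, -0.1, 0, -1], [0, 0, -0.16, 0, -1], [0, 0, -0.22, 0, -1], [0, 0, -0.28, 0, -1], [0, 0, -0.34, 0, -1], [0, 0, -0.38, 0, -1], [0, 0, -0.38, 0, -1]],
  ],
)

```text
time_s: 20.55
tool_pos: [0.4544, 0.2123, 0.1179]
tcp_rot: [-3.141, 0.0, 1.118]
wrist_force: [0.1, 0.5, -3.3]
opening: 0.177
gripper_force: 58.5
```

>>> drive_tool(
  motion=[
    [[0, 0, -0.02, 0, -1], [0, 0, -0.04, 0, -1], [0, 0, -0.06, 0, -1], [0, 0, -0.06, 0, -1], [0, 0, -0.06, 0, -1], [0, 0, -0.06, 0, -1], [0, 0, -0.06, 0, -1], [0, 0, -0.06, 0, -1]],
  ],
)

```text
time_s: 21.55
tool_pos: [0.4546, 0.2124, 0.1167]
tcp_rot: [3.141, -0.0, 1.118]
wrist_force: [-0.9, -1.2, 2.4]
opening: 0.18
gripper_force: 59.2
```

The hub is seated (z at the expected depth, about 6 N down-load, no side load). Now the slow quarter turn, watching forces.

>>> drive_tool(
  motion=[
    [[0, 0, 0, 0.03, -1], [0, 0, 0, 0.1, -1], [0, 0, 0, 0.2, -1], [0, 0, 0, 0.35, -1], [0, 0, 0, 0.5, -1], [0, 0, 0, 0.7, -1], [0, 0, 0, 0.9, -1], [0, 0, 0, 1.1, -1]],
  ],
)

```text
time_s: 22.55
tool_pos: [0.4546, 0.2126, 0.1167]
tcp_rot: [3.141, -0.0, 1.235]
wrist_force: [-0.1, -0.3, 3.4]
opening: 0.176
gripper_force: 59.6
```

>>> drive_tool(
  motion=[
    [[0, 0, 0, 0.2, -1], [0, 0, 0, 0.4, -1], [0, 0, 0, 0.6, -1], [0, 0, 0, 0.8, -1], [0, 0, 0, 1.0, -1], [0, 0, 0, 1.2, -1], [0, 0, 0, 1.4, -1], [0, 0, 0, 1.6, -1]],
  ],
)

```text
time_s: 23.55
tool_pos: [0.4547, 0.2124, 0.1167]
tcp_rot: [3.141, -0.0, 1.402]
wrist_force: [1.0, -0.2, 4.9]
opening: 0.174
gripper_force: 59.9
```

>>> drive_tool(
  motion=[
    [[0, 0, 0, 0.2, -1], [0, 0, 0, 0.4, -1], [0, 0, 0, 0.6, -1], [0, 0, 0, 0.8, -1], [0, 0, 0, 1.0, -1], [0, 0, 0, 1.2, -1], [0, 0, 0, 1.4, -1], [0, 0, 0, 1.6, -1]],
  ],
)

```text
time_s: 24.55
tool_pos: [0.4546, 0.2123, 0.1166]
tcp_rot: [3.141, 0.0, 1.569]
wrist_force: [-0.5, -0.3, 5.6]
opening: 0.178
gripper_force: 59.9
```

>>> drive_tool(
  motion=[
    [[0, 0, 0, 0.2, -1], [0, 0, 0, 0.4, -1], [0, 0, 0, 0.6, -1], [0, 0, 0, 0.8, -1], [0, 0, 0, 1.0, -1], [0, 0, 0, 1.2, -1], [0, 0, 0, 1.4, -1], [0, 0, 0, 1.6, -1]],
  ],
)

```text
time_s: 25.55
tool_pos: [0.4547, 0.2123, 0.1166]
tcp_rot: [3.141, 0.0, 1.737]
wrist_force: [-1.4, 0.6, 5.4]
opening: 0.176
gripper_force: 59.9
```

```bash
python3 - <<'E'
from h import *
o=env.get_obs();print(o["time_s"],o["tool_pos"],np.degrees(o["tcp_rot"]),o["wrist_force"],o["ft_torque"],o["joint_positions"])
E
```

```text
25.55 [0.4547 0.2123 0.1166] [179.9878   0.0041  99.5244] [-1.3523  0.5709  5.3777] [-0.0419  0.072  -0.1617] [ 0.2744  0.5944 -0.9628  2.0131  0.6446  0.8714 -0.882 ]
```

>>> drive_tool(
  motion=[
    [[0, 0, 0, 0.2, -1], [0, 0, 0, 0.4, -1], [0, 0, 0, 0.6, -1], [0, 0, 0, 0.8, -1], [0, 0, 0, 1.0, -1], [0, 0, 0, 1.2, -1], [0, 0, 0, 1.4, -1], [0, 0, 0, 1.6, -1]],
  ],
)

```text
time_s: 26.55
tool_pos: [0.4547, 0.2123, 0.1167]
tcp_rot: [3.141, 0.0, 1.905]
wrist_force: [-0.4, 0.4, 5.0]
opening: 0.176
gripper_force: 59.9
```

>>> drive_tool(
  motion=[
    [[0, 0, 0, 0.2, -1], [0, 0, 0, 0.4, -1], [0, 0, 0, 0.6, -1], [0, 0, 0, 0.8, -1], [0, 0, 0, 1.0, -1], [0, 0, 0, 1.2, -1], [0, 0, 0, 1.4, -1], [0, 0, 0, 1.6, -1]],
  ],
)

```text
time_s: 27.55
tool_pos: [0.4547, 0.2123, 0.1166]
tcp_rot: [3.141, 0.0, 2.072]
wrist_force: [0.3, 0.0, 5.9]
opening: 0.177
gripper_force: 59.9
```

>>> drive_tool(
  motion=[
    [[0, 0, 0, 0.2, -1], [0, 0, 0, 0.4, -1], [0, 0, 0, 0.6, -1], [0, 0, 0, 0.8, -1], [0, 0, 0, 1.0, -1], [0, 0, 0, 1.2, -1], [0, 0, 0, 1.4, -1], [0, 0, 0, 1.6, -1]],
  ],
)

```text
time_s: 28.55
tool_pos: [0.4547, 0.2123, 0.1167]
tcp_rot: [3.141, 0.0, 2.24]
wrist_force: [-0.5, -0.3, 5.7]
opening: 0.179
gripper_force: 59.9
```

>>> drive_tool(
  motion=[
    [[0, 0, 0, 0.2, -1], [0, 0, 0, 0.4, -1], [0, 0, 0, 0.6, -1], [0, 0, 0, 0.8, -1], [0, 0, 0, 1.0, -1], [0, 0, 0, 1.2, -1], [0, 0, 0, 1.4, -1], [0, 0, 0, 1.6, -1]],
  ],
)

```text
time_s: 29.55
tool_pos: [0.4547, 0.2123, 0.1166]
tcp_rot: [3.141, 0.0, 2.407]
wrist_force: [0.6, 0.0, 5.9]
opening: 0.175
gripper_force: 59.9
```

>>> drive_tool(
  motion=[
    [[0, 0, 0, 0.2, -1], [0, 0, 0, 0.4, -1], [0, 0, 0, 0.6, -1], [0, 0, 0, 0.8, -1], [0, 0, 0, 1.0, -1], [0, 0, 0, 1.2, -1], [0, 0, 0, 1.4, -1], [0, 0, 0, 1.6, -1]],
  ],
)

```text
time_s: 30.55
tool_pos: [0.4547, 0.2123, 0.1167]
tcp_rot: [3.141, 0.0, 2.575]
wrist_force: [-0.1, -1.1, 4.8]
opening: 0.172
gripper_force: 59.9
```

```bash
python3 - <<'E'
from h import *
o=env.get_obs();print(o["time_s"],o["tool_pos"],np.degrees(o["tcp_rot"]),o["wrist_force"],o["ft_torque"],o["joint_positions"])
E
```

```text
30.55 [0.4547 0.2123 0.1167] [179.994    0.0165 147.5234] [-0.0892 -1.1454  4.8089] [-0.0068  0.0005 -0.069 ] [ 0.3845  0.7045 -1.14    2.0104  0.7978  0.9655 -0.1675]
```

>>> drive_tool(
  motion=[
    [[0, 0, 0, 0.2, -1], [0, 0, 0, 0.4, -1], [0, 0, 0, 0.58, -1], [0, 0, 0, 0.74, -1], [0, 0, 0, 0.87, -1], [0, 0, 0, 0.97, -1], [0, 0, 0, 1.05, -1], [0, 0, 0, 1.1, -1]],
  ],
)

```text
time_s: 31.55
tool_pos: [0.4547, 0.2123, 0.1167]
tcp_rot: [3.142, 0.0, 2.689]
wrist_force: [0.5, 0.3, 6.5]
opening: 0.176
gripper_force: 60.0
```

>>> drive_tool(
  motion=[
    [[0, 0, 0, 0, -1], [0, 0, 0, 0, -1], [0, 0, 0, 0, -1], [0, 0, 0, 0, -1], [0, 0, 0, 0, -1], [0, 0, 0, 0, -1], [0, 0, 0, 0, -1], [0, 0, 0, 0, -1]],
  ],
)

```text
time_s: 32.55
tool_pos: [0.4547, 0.2123, 0.1166]
tcp_rot: [3.142, 0.0, 2.689]
wrist_force: [0.4, -0.2, 5.3]
opening: 0.174
gripper_force: 59.9
```

```bash
python3 - <<'E'
from h import *
o=env.get_obs();print(o["time_s"],o["tool_pos"],np.degrees(o["tcp_rot"]),o["wrist_force"],o["ft_torque"])
np.save("w7.npy",np.r_[o["tool_pos"],o["tcp_rot"]])
w=cams.read_camera("wrist")[:,:,::-1];s=cams.read_camera("scene")[:,:,::-1]
cv2.imwrite("pics/w7.png",w)
cv2.imwrite("pics/p7.png",np.hstack([cv2.resize(w[130:330,100:360],(455,350),interpolation=2),cv2.resize(s[225:325,180:280],(345,350),interpolation=2)]))
E
```

```text
32.55 [0.4547 0.2123 0.1166] [179.9961   0.0203 154.0899] [ 0.3692 -0.2342  5.2949] [-0.0663  0.0308 -0.04  ]
```

I've used all 10 views, so I check the nose and pin numerically.

```bash
python3 - <<'E'
from h import *
w=np.load("w7.npy");K=T("wrist",dict(tool_pos=w[:3],tcp_rot=w[3:]))
im=cv2.imread("pics/w7.png");g=im.max(2)
b=.0022*np.array([np.cos(w[5]-np.pi/2),np.sin(w[5]-np.pi/2)]) # apparent camera bias
def P(r,a,z): return np.array([*(w[:2]+b+r*np.array([np.cos(np.radians(a)),np.sin(np.radians(a))])),z])
for a in(241,244,247): print("nose",a,proj(K,P(.074,a,.05)),"pin top/mid/foot",proj(K,P(.085,a,.079)),proj(K,P(.085,a,.045)),proj(K,P(.085,a,.014)))
print("nose root",proj(K,P(.062,244,.05)))
D=((g<60)*255).astype(np.uint8);D[:150]=0;D[300:]=0;D[:,:90]=0;D[:,230:]=0
n,l,st,c=cv2.connectedComponentsWithStats(D)
for i in range(1,n):
    if st[i,4]>8: print(st[i],c[i])
for v in range(214,266,2): print(v,"".join("#" if x<60 else "+" if x<90 else "." for x in g[v,120:230]))
s=cv2.cvtColor(cams.read_camera("scene")[:,:,::-1],6)
E
```

```text
nose 241 (np.float64(171.41102567246105), np.float64(229.40957981211355)) pin top/mid/foot (np.float64(135.4069602145572), np.float64(247.88439092656097)) (np.float64(157.30225044306758), np.float64(225.76954973103335)) (np.float64(172.18669905249493), np.float64(210.73585007027881))
nose 244 (np.float64(171.91712727475425), np.float64(234.8602389177156)) pin top/mid/foot (np.float64(136.36586725060488), np.float64(254.9422276252253)) (np.float64(157.96720813772106), np.float64(231.91697710681498)) (np.float64(172.68195909442755), np.float64(216.23226434455015))
nose 247 (np.float64(172.72334503864866), np.float64(240.24496405719492)) pin top/mid/foot (np.float64(137.71358628865585), np.float64(261.88738477393736)) (np.float64(158.96687350205656), np.float64(237.9809355381984)) (np.float64(173.4738232994335), np.float64(221.66300526161825))
nose root (np.float64(190.14514930632578), np.float64(234.86181635839534))
[126 216  47  48 676] [151.1642 237.8269]
[166 228  14  25 210] [173.8333 239.6381]
[185 244   2  11  11] [185.3636 249.    ]
[189 265   6  12  14] [191.7857 270.8571]
214 
[... 2285 characters left out ...]
..........
254 ......#+++++++############........................................#+..........................................
256 .....++++++++..+########...........................................+..........................................
258 ....+++++++++++++#####+............................................#+.........................................
260 .....+++++++++++++##+..............................................+#.........................................
262 .....++++++++++++##.................................................#+........................................
264 ........++++++++....................................................++........................................
```

The nose and pin bearings agree to about 1°. The dish is seated, level and held at rest, so I hand it in.

```bash
python3 -c "
from cell import env
print(env.finish_job())"
```

```text
the job is handed in; nothing more can be done
None
```

I set the dish's hub fully down on the spindle with its nose at the low block, then slowly turned it 90° counter-clockwise to the tall pin (within about 1°), and handed it in held level and at rest after about 33 s; I did not check the ball's position at the end, because my picture views were used up.

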